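Pin a cylinder's rod fork to its eye lug

ROBOT

A 7-joint arm with a two-finger parallel gripper is mounted at the origin on a cart in front of the work surface, level with it; the furniture and walls round the work are solid. World frame = base frame: x ahead of the robot, y to its left, z up, the work surface at z = 0. Lengths are in m, angles in rad, forces in N, time in s.
With the tool pointing down it reaches from about 0.425 to 0.875 m from the base axis. Payload 4.7 kg.
Tool frame: the origin (TCP) lies where the fingers leave the gripper's body, on its centre line; the fingertips stand 70 mm ahead of it and the grasp point (between the pads) lies 51 mm ahead of it; z points along the fingers, y is the line along which they close (so a half turn about z gives the same grasp; the last joint's range is limited). The gripper opens to 87 mm and grips with 3 to 60 N. Pads are 19 mm wide; open, the fingers measure 117 mm over their backs; the gripper's body (75 mm by 190 mm) begins 51 mm behind the grasp point.
Start: joints at [1.185, 0.321, -0.07, 1.45, 0.023, 1.371, -0.057], TCP at [0.253, -0.599, 0.292] pointing down, gripper open.
Joint ranges: [-2.86, 2.86], [-0.3, 2.09], [-1.38, 1.24], [0.06, 2.45], [-1.56, 4.7], [0.09, 2.05], [-2.69, 2.69]. Speed limits (rad/s): [2.57, 2.57, 3.14, 3.14, 3.14, 3.14, 3.14].

INTERFACE

Orientations are given as a rotation vector (axis times angle).
In Python, from bench import ctrl gives the robot as it stands.
- The arm moves only by the tool play_rows, never from a script. Its argument "increments" is a list that holds one entry, the list of rows, each a list of 7 numbers: the shift along the tool's x, y, z as a fraction of full scale, then the turn, a rotation vector about the tool's x, y, z as a fraction of full scale, then the gripper command: -1 is shut, 1 is fully open, values between are in proportion. A call has 1 to 8 rows; each row is the pose to reach, as a shift and turn from the pose commanded when the call began, along the tool's axes at that moment; what a row does not reach only later rows make up. Full scale, the value 1, is 0.1 m for a shift and 90 degrees for a turn. A row lasts 1/10 s, in which the tool goes at most 50 mm and 8.59 degrees, less where a joint would pass 70% of its speed; a pose out of reach is approached as far as the arm can. A call with a number of a shift or a turn outside -1 to 1 is refused whole. A call with a gripper value outside its range is refused whole. The fingers move at their own pace and stop on an object; "squeeze" is the grip in N (left out, the last holds). Time passes only in rows, so rows that repeat a pose let the fingers close. It gives the time, the measured TCP pose, the force, the opening and the grip force at its end, in the units of the state.
- ctrl.get_state(): the state, without advancing time (a new reading comes with each control period).
- ctrl.get_image(name): name is "scene" or "top" or "wrist"; returns the picture (400x640x3 uint8, red, green, blue); there is no depth.
- ctrl.get_calibration(name): a dict with "vertical_fov" (degrees; the focal length in pixels is half the picture's height over the tangent of half this angle, whatever the lens; pixels are square), "cx", "cy" (the principal point, pixels), "dist_coeffs" ([k1, k2, p1, p2, k3] as OpenCV has them; the pictures are not rectified), "R" (3x3) and "t" (3): a world point X has camera coordinates R X + t; the wrist camera has in their place "T_tool_cam" (4x4, takes a point from camera to tool coordinates, whose origin is the TCP and whose axes are the flange's). Camera axes: x right, y down, z forward; pixel columns grow to the right and rows downward; lengths in m; the calibration is good to about 2 mm. A picture is of the moment at which its call begins: read the wrist's pose just before it. get_calibration takes no time and is no camera call.
- ctrl.close_job(): hands the job in; it is judged then, once.
The state is a dict: "time": time; "joint_positions": joint angles; "qd": joint speeds; "joint_torque": joint torques, N m; "position": TCP position; "tool_rot": TCP orientation; "ft_force": force on the tool from outside, world axes, zero at the start; "torque": the same for the moment, N m; "grip_width": opening from 0.0 (shut) to 1.0 (fully open); "grip_force": force on a finger pad.
Only numpy, scipy, OpenCV 4.12 (cv2) and the standard library are available. Lean on these libraries where they do the work, as an engineer would, in place of code of your own. Each camera call takes 0.05 s, during which the arm holds its last target. There are 200 camera calls.

TASK

Connect the small cylinder to the eye lug: draw and swing its rod fork over the lug so that the holes lie over one another, then take the slimmer of the two pins from the wooden block and push it down through fork, lug and fork until its collar sits flush on the fork. The lug is adjustable and its hole is not exactly where it should be, so feel for it with the pin, working the fork about with light pressure, and never force the pin; let go when it is home.

Things in the scene. Friction and masses are not known exactly. Their poses are not given: they have to be found in the camera images.
- fork_hole (a point): Dark steel rod fork, 32 mm wide, 35 high, 72 long: two flat tines one above the other, each 10 mm thick, 15 mm slot between, a vertical 13.5 mm hole through both, countersunk on top to 19.5 mm, 3 mm deep. Point: hole centre on the uppermost face, 75.5 mm above the table. x: along the rod, outward; the tip is 16 mm ahead of the hole, the slot ends 32 mm behind it. The fork cannot move up or down.
- fork_body (a point): Solid rear part of the fork, the place to grip it: a block 32 mm wide (along the fork's y), 24 mm long, 35 mm high. Point: centre of its upper face, 75.5 mm above the table, 44 mm behind the fork's hole; axes as fork_hole.
- fork (a joint): How far the rod and fork are drawn out (m), 0 to 0.059. About 2 N of seal drag; stays where it is left. The fork's hole is 190 mm from the cylinder's pivot at 0.
- cylinder_pivot (a point): Vertical pivot at the rear of the cylinder (44 mm square end caps), 58 mm above the table. x points along the rod to the fork. Cylinder, rod and fork swing level about it, 0.25 rad either side of the line to the lug; about 0.2 N m of drag (0.9 N at the fork); stays where it is left. It is 240 mm from lug_nominal.
- lug_nominal (a point): Where the lug hole should be: a steel tongue 12 mm thick, 32 wide, rounded end, vertical 13.5 mm hole 16 mm from the end. Point: on its upper face, 64 mm above the table (11.5 mm below the fork's). x: from cylinder to lug; a post stands 40 mm to +x. Bolted tight through slots: the real hole, unmeasured, is up to 6 mm off this point along x and along y. 1.5 mm spare in the slot above and below.
- slim_pin_handle (a point): The pin that fits: steel, standing upright, head up, in the wooden block. From the top: round handle 15 mm diameter, 42 high; collar 25 mm diameter, 4 thick; shank 12 mm diameter, 46 long, the last 1.5 mm chamfered to 10.5 mm diameter. Point: centre of the handle, 25 mm above the collar's underside, 71 mm above the shank's end. z up. About 0.09 kg.
- thick_pin_handle (a point): The other pin, too thick for the holes: handle 21 mm, collar 30 mm, shank 16 mm in diameter, same heights. Point: centre of its handle. Either pin may stand in either hole of the block.
- pin_block: Wooden block 130 x 56 x 55 mm, fixed, with two 17.5 mm holes right through, 34 mm either side of its middle along its x axis. Origin: centre of its underside. The pins' collars rest on its top, 55 mm above the table.

How it is judged:
By the outcome, as a careful person would: the job done as asked, in the order asked, and still so for the second after the job is handed in, with the robot touching nothing.
It also fails if it takes over 72 s, if anything falls off the work surface, if the arm or the gripper's body presses on something with over 40 N, if the wrist force passes 120 N, or if a joint passes its speed limit or range.

## Working session

There is one attempt and no reset: what is moved stays moved. The work goes in short steps, Python scripts to look and compute and a tool call to move; the robot and the scene stay as the last step left them, time stands still between calls to the robot, and variables do not carry over. Pictures are saved under pics/ and viewed, at most 10 in all, crops included, and the job is handed in when it is done.

Besides the shell and the picture viewer there is one more tool, called after "Call:" as a command line: name --argument value ..., lists and objects as JSON in quotes. play_rows: Moves the arm, as the interface text tells. Shift numbers are shares of 0.1 m and turn numbers shares of 90 degrees, none past 1 either way. Its arguments: {"type":"object","properties":{"increments":{"type":"array"},"squeeze":{"type":"number"}},"required":["increments"]}

```bash
ls; mkdir -p pics; cat > h.py <<'E'
import numpy as np, cv2
from scipy.spatial.transform import Rotation as R
from bench import ctrl
def cam(name,s=None):
    c=ctrl.get_calibration(name); f=200/np.tan(np.radians(c["vertical_fov"])/2)
    K=np.array([[f,0,c["cx"]],[0,f,c["cy"]],[0,0,1]]); D=np.array(c["dist_coeffs"],float)
    if name=="wrist":
        s=s or ctrl.get_state(); T=np.eye(4); T[:3,:3]=R.from_rotvec(s["tool_rot"]).as_matrix(); T[:3,3]=s["position"]
        W=T@np.array(c["T_tool_cam"]); Rc=W[:3,:3].T; t=-Rc@W[:3,3]
    else: Rc=np.array(c["R"]); t=np.array(c["t"])
    return K,D,Rc,t
def snap(name,fn):
    s=ctrl.get_state(); im=ctrl.get_image(name)[:,:,::-1].copy(); cv2.imwrite("pics/"+fn,im); return im,cam(name,s)
def onplane(c,px,z):
    K,D,Rc,t=c; n=cv2.undistortPoints(np.array(px,float).reshape(-1,1,2),K,D).reshape(-1,2)
    d=np.c_[n,np.ones(len(n))]@Rc; o=-Rc.T@t
    return o+d*((z-o[2])/d[:,2])[:,None]
def proj(c,P):
    K,D,Rc,t=c; return cv2.projectPoints(np.array(P,float).reshape(-1,1,3),cv2.Rodrigues(Rc)[0],t,K,D)[0].reshape(-1,2)
def totool(P,s=None):
    s=s or ctrl.get_state(); return R.from_rotvec(s["tool_rot"]).inv().apply(np.array(P)-s["position"])
E
python3 - <<'E'
from h import *
ims=[]
a,c=snap("top","top0.png"); b,c2=snap("scene","scene0.png")
s=ctrl.get_state(); print(s); print(R.from_rotvec(s["tool_rot"]).as_matrix().round(3))
print(c,c2)
E
```

```text
pics
{'time': 0.1, 'joint_positions': array([ 1.18513114,  0.32175736, -0.07008632,  1.45158494,  0.02257061,
        1.37077371, -0.05688915]), 'qd': array([ 0.0002014 , -0.0013349 , -0.00035773, -0.00115992, -0.00101837,
        0.00024081,  0.00052716]), 'joint_torque': array([ 6.23017204e-04, -4.92571950e+01, -4.05211682e-01, -3.13398671e+01,
       -6.41415012e-02,  3.95710731e-02,  4.52391873e-05]), 'position': array([ 0.25280295, -0.59841011,  0.29124922]), 'tool_rot': array([-3.07737750e+00, -6.23495311e-01,  6.39762998e-04]), 'ft_force': array([ 0.41078532, -0.0838844 ,  0.22513951]), 'torque': array([ 0.00908833, -0.00452844, -0.01326235]), 'grip_force': 0.0, 'grip_width': 1.0013957941180196}
[[ 0.921  0.389 -0.001]
 [ 0.389 -0.921  0.002]
 [-0.    -0.002 -1.   ]]
(array([[501.92705283,   0.        , 315.73617231],
       [  0.        , 501.92705283, 202.05650578],
       [  0.        ,   0.        ,   1.        ]]), array([-0.08720016,  0.        ,  0.        ,  0.        ,  0.        ]), array([[ 0.13034244, -0.99146329,  0.00337536],
       [-0.96576557, -0.12773278, -0.22579019],
       [ 0.22429383,  0.02617024, -0.97417011]]), array([-0.01694226,  0.47097679,  0.93672853])) (array([[436.71435782,   0.        , 318.42333831],
       [  0.        , 436.71435782, 201.1607656 ],
       [  0.        ,   0.        ,   1.        ]]), array([-0.03505081,  0.        ,  0.        ,  0.        ,  0.        ]), array([[-0.88756923, -0.46061142, -0.00761456],
       [-0.25491384,  0.5048367 , -0.82471743],
       [ 0.38371838, -0.73005276, -0.56549375]]), array([0.43511502, 0.15636482, 0.7631872 ]))
```

View pics/top0.png

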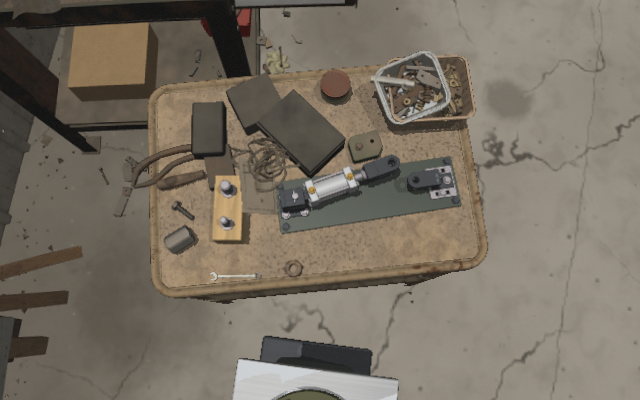

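View pics/scene0.png

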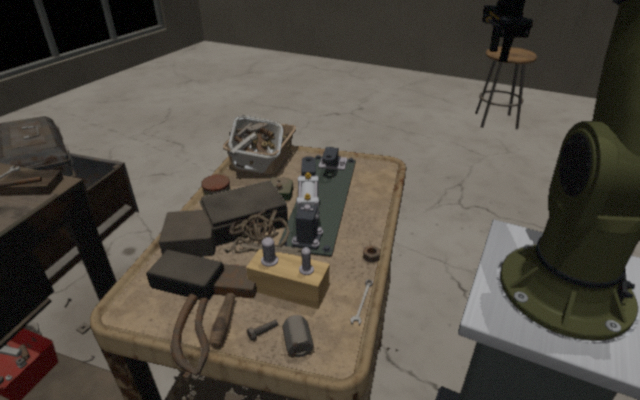

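The top view shows the block at (227,205) with the slim pin at about (226,223) and the thick one at (227,187). The cylinder pivot is near (293,197), the fork hole near (392,160) and the lug near (415,183).

```bash
python3 - <<'E'
from h import *
im=cv2.imread("pics/top0.png"); cv2.imwrite("pics/c0.png",cv2.resize(im[145:245,205:465],None,fx=3,fy=3,interpolation=cv2.INTER_CUBIC))
c=cam("top")
for n,p,z in [("fork",(392,161),.0755),("lug",(416,183),.064),("slimtop",(224,221),.101),("thicktop",(225,185),.101),("pivot",(293,196),.08)]: print(n,onplane(c,[p],z).round(4))
E
```

```text
fork [[ 0.5664 -0.0941  0.0755]]
lug [[ 0.5312 -0.1472  0.064 ]]
slimtop [[0.3999 0.2084 0.101 ]]
thicktop [[0.4687 0.2184 0.101 ]]
pivot [[0.4693 0.089  0.08  ]]
```

View pics/c0.png

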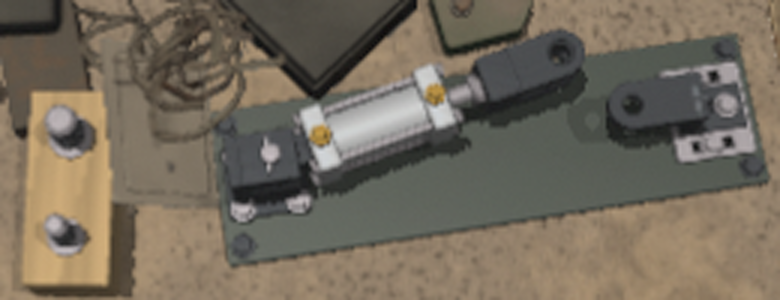

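The crop puts the fork hole at full-frame (392.3,161.7), the lug hole at (415.3,179.7) and the pivot pin at (294.7,195.7). The slim pin's handle top is at (225,220.7). Now moving over the work for a close look.

Call:
play_rows --increments '[[[0.25, -0.21, 0, 0, 0, 0, 1], [0.5, -0.42, 0, 0, 0, 0, 1], [0.75, -0.62, 0, 0, 0, 0, 1], [1, -0.83, 0, 0, 0, 0, 1]]]'

```text
time: 0.5
position: [0.3131, -0.4821, 0.2917]
tool_rot: [-3.078, -0.623, 0.001]
ft_force: [0.6, -0.6, -0.2]
grip_width: 1.001
grip_force: 0.0
```

Call:
play_rows --increments '[[[0.25, -0.21, 0, 0, 0, 0, 1], [0.5, -0.42, 0, 0, 0, 0, 1], [0.75, -0.62, 0, 0, 0, 0, 1], [1, -0.83, 0, 0, 0, 0, 1]]]'

```text
time: 0.9
position: [0.3729, -0.3666, 0.2919]
tool_rot: [-3.079, -0.624, 0.001]
ft_force: [-0.3, 0.2, 0.6]
grip_width: 1.0
grip_force: 0.0
```

Call:
play_rows --increments '[[[0.25, -0.21, 0, 0, 0, 0, 1], [0.5, -0.42, 0, 0, 0, 0, 1], [0.75, -0.62, 0, 0, 0, 0, 1], [1, -0.83, 0, 0, 0, 0, 1]]]'

```text
time: 1.3
position: [0.4326, -0.2514, 0.2919]
tool_rot: [-3.079, -0.624, 0.001]
ft_force: [-0.1, -1.1, 0.6]
grip_width: 1.0
grip_force: 0.0
```

Call:
play_rows --increments '[[[0.25, -0.21, 0, 0, 0, 0, 1], [0.5, -0.42, 0, 0, 0, 0, 1], [0.75, -0.62, 0, 0, 0, 0, 1], [1, -0.83, 0, 0, 0, 0, 1], [1, -0.83, 0, 0, 0, 0, 1]]]'

```text
time: 1.8
position: [0.4939, -0.1318, 0.2921]
tool_rot: [-3.074, -0.636, -0.002]
ft_force: [0.1, 0.4, -0.0]
grip_width: 0.998
grip_force: 0.0
```

Call:
play_rows --increments '[[[0, 0, 0, 0, 0, -0.09, 1], [0, 0, 0, 0, 0, -0.18, 1], [0, 0, 0, 0, 0, -0.27, 1], [0, 0, 0, 0, 0, -0.36, 1], [0, 0, 0, 0, 0, -0.45, 1], [0, 0, 0, 0, 0, -0.54, 1]]]'

```text
time: 2.4
position: [0.4917, -0.138, 0.2918]
tool_rot: [-2.545, -1.842, 0.001]
ft_force: [0.1, 0.4, 0.0]
grip_width: 0.999
grip_force: 0.0
```

Call:
play_rows --increments '[[[0, 0, 0, 0, 0, -0.09, 1], [0, 0, 0, 0, 0, -0.18, 1], [0, 0, 0, 0, 0, -0.27, 1], [0, 0, 0, 0, 0, -0.36, 1], [0, 0, 0, 0, 0, -0.45, 1], [0, 0, 0, 0, 0, -0.53, 1], [0, 0, 0, 0, 0, -0.53, 1], [0, 0, 0, 0, 0, -0.53, 1]]]'

```text
time: 3.2
position: [0.4919, -0.1377, 0.292]
tool_rot: [-1.594, -2.707, 0.001]
ft_force: [0.4, -0.3, -0.3]
grip_width: 1.007
grip_force: 0.0
```

```bash
python3 - <<'E'
from h import *
im,c=snap("wrist","w1.png"); s=ctrl.get_state(); print(s["time"],s["position"],s["tool_rot"],s["joint_positions"].round(2))
print(ctrl.get_calibration("wrist"))
print(proj(c,[[.5664,-.0941,.0755],[.535,-.147,.064],[.466,.087,.08]]))
E
```

```text
3.25 [ 0.49197629 -0.13760658  0.29207796] [-1.59362005e+00 -2.70708785e+00  4.48629030e-04] [ 0.73  0.05 -0.52  1.77  0.03  1.32  0.71]
{'vertical_fov': 58.44964206251197, 'cx': 312.7459120397412, 'cy': 202.69843671047119, 'dist_coeffs': array([-0.02938126,  0.        ,  0.        ,  0.        ,  0.        ]), 'T_tool_cam': array([[-7.44161594e-05, -9.68346754e-01, -2.49608812e-01,
         6.69674289e-02],
       [ 9.99999994e-01, -5.20255859e-05, -9.63000929e-05,
         4.15311220e-05],
       [ 8.02658376e-05, -2.49608818e-01,  9.68346752e-01,
        -9.24816657e-02],
       [ 0.00000000e+00,  0.00000000e+00,  0.00000000e+00,
         1.00000000e+00]])}
[[410.48630496 186.61917262]
 [348.36968493 216.5701609 ]
 [429.04499743 -84.91559542]]
```

View pics/w1.png

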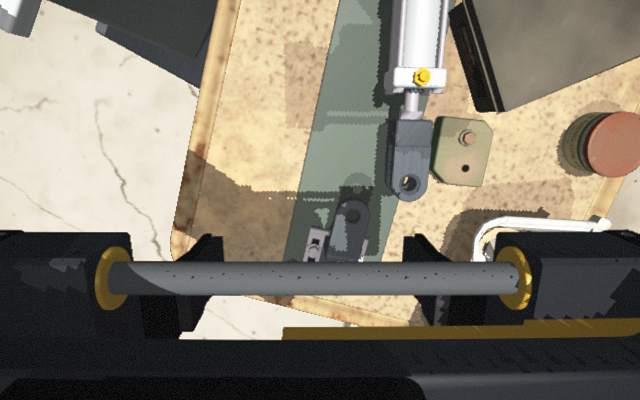

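The wrist view shows the fork hole near (408,184), its rear edge running from (389,121) to (433,122), and the lug hole near (352,215). I'll enlarge it to refine these.

```bash
python3 - <<'E'
from h import *
im=cv2.imread("pics/w1.png"); g=im[110:270,310:450].astype(float)*1.6
cv2.imwrite("pics/c1.png",cv2.resize(np.clip(g,0,255).astype(np.uint8),None,fx=3.7,fy=3.7,interpolation=cv2.INTER_CUBIC))
E
```

```text
(no output)
```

View pics/c1.png

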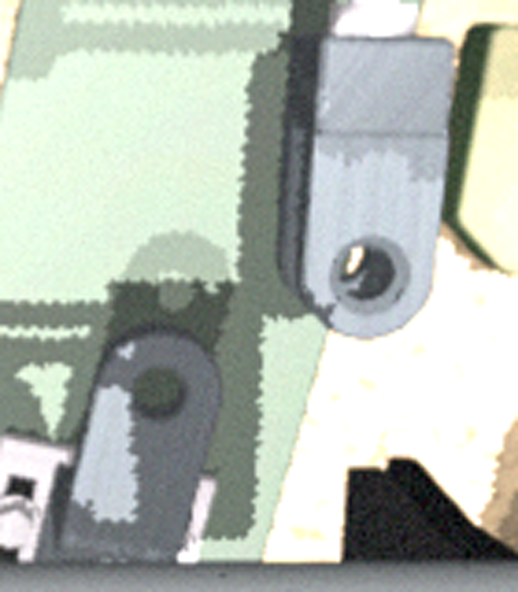

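The countersink centre is at crop (369,274), i.e. full (409.7,184.1). The body's rear edge midpoint is (414.3,121.1) and its front edge midpoint (412.8,146.2). The lug hole is at (352.4,215.9).

```bash
python3 - <<'E'
from h import *
s=ctrl.get_state(); c=cam("wrist",s)
F,r,b=onplane(c,[(409.7,184.1),(414.3,121.1),(412.8,146.2)],.0755); L=onplane(c,[(352.4,215.9)],.064)[0]
ct=cam("top"); P=onplane(ct,[(294.7,195.7)],.08)[0]
print("F",F,"L",L,"P",P,np.linalg.norm((F-P)[:2]),np.linalg.norm((L-P)[:2]),"body",(r+b)/2)
print("top: F",onplane(ct,[(392.3,161.7)],.0755),"L",onplane(ct,[(415.3,179.7)],.064))
ang=lambda v:np.degrees(np.arctan2(v[1],v[0]))
print(ang(F-r),ang(F-P),ang(L-P),np.linalg.norm((F-r)[:2]),np.linalg.norm((b-r)[:2]))
M=R.from_rotvec(s["tool_rot"]).as_matrix(); print(M.round(3), "tool y az",ang(M[:,1]))
for a,z in [(225.,.101)]: print("slim",onplane(ct,[(225,220.7)],.101))
u=(F-r)/np.linalg.norm((F-r)[:2]); print("body point tool frame",totool(F-.044*u,s))
E
```

```text
F [ 0.56467688 -0.0923634   0.0755    ] L [ 0.53811179 -0.14447218  0.064     ] P [0.47028699 0.08587382 0.08      ] 0.20168777144326236 0.240123886872379 body [ 0.54378833 -0.05387119  0.0755    ]
top: F [[ 0.56498872 -0.09486958  0.0755    ]] L [[ 0.53779506 -0.14520338  0.064     ]]
-61.336711040113535 -62.095445588450104 -73.59306655617794 0.05435134235679388 0.021115268670864017
[[-0.485  0.874 -0.   ]
 [ 0.874  0.485 -0.   ]
 [ 0.    -0.    -1.   ]] tool y az 29.030695224609858
slim [[0.40070869 0.2066743  0.101     ]]
body point tool frame [0.04826014 0.08588639 0.21654932]
```

```bash
python3 - <<'E'
from h import *
w=cam("wrist"); t=cam("top")
for pw,pt in [((467,138),(358.3,147.7))]:
  for z in (0,.02,.04,.06,.08): print(z,onplane(w,[pw],z)[0][:2].round(3),onplane(t,[pt],z)[0][:2].round(3))
im=cv2.imread("pics/top0.png")[120:180,320:440]; im2=cv2.imread("pics/scene0.png")[135:205,240:340]
cv2.imwrite("pics/c2.png",np.vstack([cv2.resize(im,(600,300),interpolation=2),cv2.resize(im2,(428,300),interpolation=2)[:, :428].copy() if 0 else cv2.copyMakeBorder(cv2.resize(im2,(428,300),interpolation=2),0,0,0,172,0)]))
E
```

```text
0 [ 0.617 -0.023] [ 0.612 -0.029]
0.02 [ 0.609 -0.026] [ 0.605 -0.028]
0.04 [ 0.601 -0.029] [ 0.598 -0.027]
0.06 [ 0.592 -0.032] [ 0.591 -0.026]
0.08 [ 0.584 -0.035] [ 0.583 -0.025]
```

View pics/c2.png

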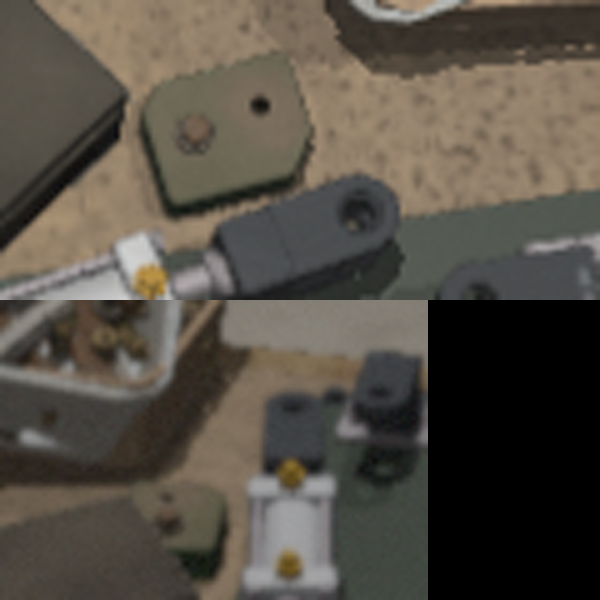

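The plate beside the fork is low and flat, so it clears the fingers. I'll go down and grip the fork body.

Call:
play_rows --increments '[[[0.24, 0.43, 0.0, 0, 0, 0.01, 0.5], [0.48, 0.86, 0.2, 0, 0, 0.01, 0.5], [0.48, 0.86, 0.6, 0, 0, 0.01, 0.5], [0.48, 0.86, 1, 0, 0, 0.01, 0.5]]]'

```text
time: 3.65
position: [0.545, -0.0512, 0.1917]
tool_rot: [1.607, 2.697, 0.002]
ft_force: [0.4, -0.3, 0.6]
grip_width: 0.771
grip_force: 0.0
```

Call:
play_rows --increments '[[[0, 0, 0.2, 0, 0, 0, 0.5], [0, 0, 0.4, 0, 0, 0, 0.5], [0, 0, 0.6, 0, 0, 0, 0.5], [0, 0, 0.7, 0, 0, 0, 0.5], [0, 0, 0.7, 0, 0, 0, 0.5]]]'

```text
time: 4.15
position: [0.5428, -0.0534, 0.1208]
tool_rot: [-1.611, -2.694, 0.002]
ft_force: [0.0, 0.8, -0.1]
grip_width: 0.751
grip_force: 0.0
```

Call:
play_rows --increments '[[[0, 0, 0, 0, 0, 0, -1], [0, 0, 0, 0, 0, 0, -1], [0, 0, 0, 0, 0, 0, -1], [0, 0, 0, 0, 0, 0, -1], [0, 0, 0, 0, 0, 0, -1], [0, 0, 0, 0, 0, 0, -1], [0, 0, 0, 0, 0, 0, -1], [0, 0, 0, 0, 0, 0, -1]]]' --squeeze 15

```text
time: 4.95
position: [0.544, -0.0535, 0.1226]
tool_rot: [1.611, 2.697, -0.0]
ft_force: [-0.3, -0.3, 2.9]
grip_width: 0.366
grip_force: 15.0
```

```bash
python3 - <<'E'
from h import *
s=ctrl.get_state(); print(s); M=R.from_rotvec(s["tool_rot"]).as_matrix(); print(M.round(3))
E
```

```text
{'time': 4.95, 'joint_positions': array([ 0.56379593,  0.3074061 , -0.58585537,  1.87999588,  0.19901782,
        1.01168951,  0.38722791]), 'qd': array([ 8.73350929e-04, -5.18652601e-04,  4.82695999e-05, -1.20765205e-03,
       -9.48858473e-04, -8.55482305e-05,  7.67576422e-04]), 'joint_torque': array([ -0.22098667, -37.25230336,  -4.81115341, -25.53921819,
        -0.04043204,  -0.24776945,   0.07588164]), 'position': array([ 0.54400214, -0.05348203,  0.12256315]), 'tool_rot': array([ 1.61080486e+00,  2.69672312e+00, -1.64121909e-04]), 'ft_force': array([-0.34195574, -0.26304053,  2.93557512]), 'torque': array([-0.07685834,  0.07424158, -0.07706185]), 'grip_force': 14.986606892198324, 'grip_width': 0.36579123326984386}
[[-0.474  0.88   0.   ]
 [ 0.88   0.474 -0.   ]
 [-0.     0.    -1.   ]]
```

```bash
cat >> h.py <<'E'
P0=np.array([.4703,.0859])
def pol(r,azdeg): a=np.radians(azdeg); return P0+r*np.array([np.cos(a),np.sin(a)])
E
python3 - <<'E'
from h import *
s=ctrl.get_state(); p=s["position"]; d=p[:2]-P0; r0=np.hypot(*d); a0=np.degrees(np.arctan2(d[1],d[0]))
L=np.array([.538,-.1446]); e=L-P0; r1=np.hypot(*e)-.044; a1=np.degrees(np.arctan2(e[1],e[0])); print(r0,a0,r1,a1)
for k in range(1,9):
    q=pol(r0+(r1-r0)*k/8,a0+(a1-a0)*k/8); v=totool([*q,p[2]],s); print((v/.1).round(3),round(-(a1-a0)*k/8/90,3))
E
```

```text
0.1576685006515436 -62.131102993133986 0.19623642521482876 -73.63199437183887
[-0.047 -0.041  0.   ] 0.016
[-0.094 -0.085  0.   ] 0.032
[-0.139 -0.13   0.   ] 0.048
[-0.183 -0.179  0.   ] 0.064
[-0.225 -0.229  0.   ] 0.08
[-0.266 -0.282  0.   ] 0.096
[-0.306 -0.337  0.   ] 0.112
[-0.343 -0.394  0.   ] 0.128
```

Call:
play_rows --increments '[[[-0.047, -0.041, 0, 0, 0, 0.016, -1], [-0.094, -0.085, 0, 0, 0, 0.032, -1], [-0.139, -0.13, 0, 0, 0, 0.048, -1], [-0.183, -0.179, 0, 0, 0, 0.064, -1], [-0.225, -0.229, 0, 0, 0, 0.08, -1], [-0.266, -0.282, 0, 0, 0, 0.096, -1], [-0.306, -0.337, 0, 0, 0, 0.113, -1], [-0.343, -0.394, 0, 0, 0, 0.13, -1]]]'

```text
time: 5.75
position: [0.5253, -0.103, 0.1225]
tool_rot: [1.88, 2.517, -0.0]
ft_force: [-1.3, 2.1, 5.4]
grip_width: 0.371
grip_force: 15.0
```

Call:
play_rows --increments '[[[0, 0, 0, 0, 0, 0, -1], [0, 0, 0, 0, 0, 0, -1], [0, 0, 0, 0, 0, 0, -1]]]'

```text
time: 6.05
position: [0.5251, -0.1043, 0.1225]
tool_rot: [1.88, 2.515, -0.002]
ft_force: [-1.3, -0.3, 5.8]
grip_width: 0.366
grip_force: 15.0
```

```bash
python3 - <<'E'
from h import *
im,c=snap("wrist","w2.png"); s=ctrl.get_state(); print(s["position"],s["tool_rot"],s["ft_force"],s["torque"])
F=s["position"][:2]+.044*np.array([np.cos(np.radians(-73.6)),np.sin(np.radians(-73.6))])
print(F,proj(c,[[*F,.0755]]))
E
```

```text
[ 0.52512793 -0.10430333  0.12251076] [ 1.88021999e+00  2.51541875e+00 -2.48586917e-03] [-1.36928704 -1.15138951  4.78997665] [0.01609468 0.07908076 0.09779448]
[ 0.53755095 -0.14651315] [[312.27992107 361.0425276 ]]
```

Call:
play_rows --increments '[[[0, 0, 0, 0, 0, 0, 0.2], [0, 0, 0, 0, 0, 0, 0.2], [0, 0, 0, 0, 0, 0, 0.2], [0, 0, -0.3, 0, 0, 0, 0.2], [0, 0, -0.6, 0, 0, 0, 0.2], [0, 0, -1, 0, 0, 0, 0.2]]]'

```text
time: 6.7
position: [0.5242, -0.1023, 0.2216]
tool_rot: [-1.876, -2.516, 0.002]
ft_force: [1.2, -0.4, 0.1]
grip_width: 0.596
grip_force: 0.0
```

Call:
play_rows --increments '[[[-0.3, 0, 0, 0, 0, 0, 0.2], [-0.6, 0, 0, 0, 0, 0, 0.2], [-0.9, 0, 0, 0, 0, 0, 0.2], [-1, 0, 0, 0, 0, 0, 0.2], [-1, 0, 0, 0, 0, 0, 0.2], [-1, 0, 0, 0, 0, 0, 0.2]]]'

```text
time: 7.3
position: [0.5538, -0.1964, 0.2218]
tool_rot: [-1.875, -2.519, -0.001]
ft_force: [-0.8, -0.4, -0.4]
grip_width: 0.601
grip_force: 0.0
```

```bash
python3 - <<'E'
from h import *
im,c=snap("wrist","w3.png"); s=ctrl.get_state(); print(s["position"],s["tool_rot"])
p=proj(c,[[.5376,-.1455,.0755]])[0]; print(p)
x,y=p.astype(int); x0,y0=x-70,max(0,y-70)
g=im[y0:y0+110,x0:x0+140].astype(float)*1.6; print(x0,y0)
cv2.imwrite("pics/c3.png",cv2.resize(np.clip(g,0,255).astype(np.uint8),None,fx=5,fy=5,interpolation=2))
E
```

```text
[ 0.5539076  -0.19594239  0.22201964] [-1.87376684e+00 -2.52013026e+00 -9.09157945e-04]
[311.1083684  132.33648691]
241 62
```

View pics/c3.png

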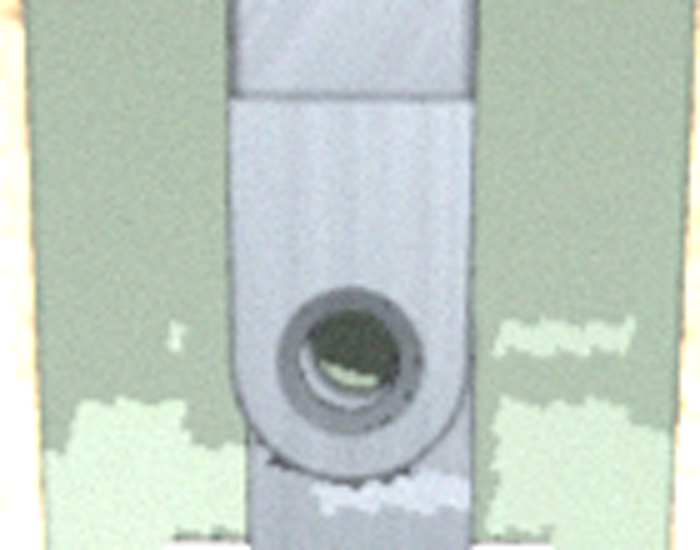

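The lug hole shows through the fork hole. The countersink centre is at crop (350,362), and a crescent of the lug's face appears at the lower left, so the holes are about 1–2 mm apart. I'll zoom in to fit the circles.

```bash
python3 - <<'E'
from h import *
im=cv2.imread("pics/w3.png"); g=im[116:152,292:330].astype(float)*2
cv2.imwrite("pics/c4.png",cv2.resize(np.clip(g,0,255).astype(np.uint8),None,fx=16,fy=16,interpolation=2))
s=ctrl.get_state(); c=cam("wrist",s); u=np.array([np.cos(np.radians(-73.6)),np.sin(np.radians(-73.6))])
# projected reference: axis through countersink centre
Fp=onplane(c,[(241+350/5-.4,62+362/5-.4)],.0755)[0]; print("F",Fp)
for z in (.0755,.0725,.064,.052):
    q=proj(c,[[*Fp[:2],z]])[0]; r=proj(c,[[*(Fp[:2]+.00675*u),z]])[0]; print(z,(q-[292,116])*16+8,np.linalg.norm(r-q)*16)
E
```

```text
F [ 0.53767096 -0.14622093  0.0755    ]
0.0755 [305.6 296. ] 165.19469053791337
0.0725 [306.04026609 291.54650787] 163.21909747486416
0.064 [307.23124921 279.49943485] 157.86958020292224
0.052 [308.78314336 263.80224055] 150.88746814962906
```

View pics/c4.png

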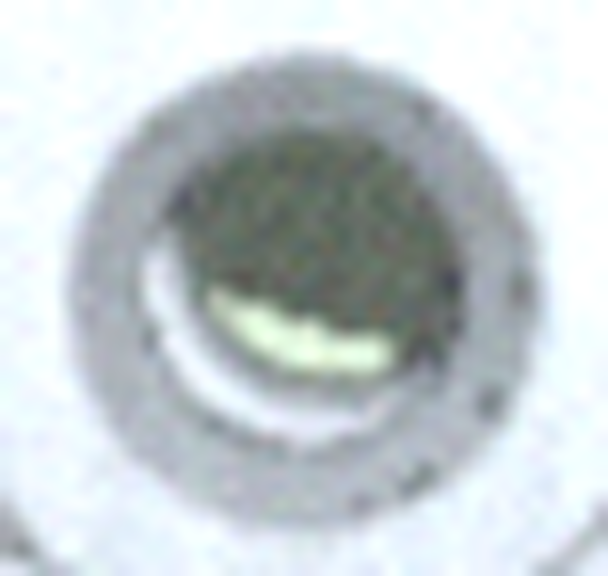

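The lug hole's visible arc fits a centre about 31 px right and 29 px above the fork axis at that depth. The lug hole is therefore about +1.3 mm in tool y and +1.25 mm in tool x from the fork hole, small enough to take up with the pin. Next I'll fetch the pin, looking from above it first.

Call:
play_rows --increments '[[[0.2, 0, -0.3, 0, 0, 0, -0.1], [0.45, -0.04, -0.3, 0, 0, 0, -0.1], [0.7, -0.06, -0.3, 0, 0, 0, -0.1], [0.9, -0.08, -0.3, 0, 0, 0, -0.1]]]'

```text
time: 7.75
position: [0.5199, -0.1108, 0.2525]
tool_rot: [1.873, 2.522, 0.0]
ft_force: [-0.4, -0.1, 0.3]
grip_width: 0.456
grip_force: 0.0
```

Call:
play_rows --increments '[[[0.25, 0, 0, 0, 0, 0, -0.1], [0.5, -0.04, 0, 0, 0, 0, -0.1], [0.7, -0.06, 0, 0, 0, 0, -0.1], [0.9, -0.08, 0, 0, 0, 0, -0.1]]]'

```text
time: 8.15
position: [0.4865, -0.0285, 0.2522]
tool_rot: [1.876, 2.52, -0.001]
ft_force: [0.0, 0.1, 0.1]
grip_width: 0.451
grip_force: 0.0
```

Call:
play_rows --increments '[[[0.25, 0, 0, 0, 0, 0, -0.1], [0.5, -0.04, 0, 0, 0, 0, -0.1], [0.7, -0.06, 0, 0, 0, 0, -0.1], [0.9, -0.08, 0, 0, 0, 0, -0.1]]]'

```text
time: 8.55
position: [0.4531, 0.0551, 0.2522]
tool_rot: [1.877, 2.519, -0.0]
ft_force: [0.9, 0.1, -0.8]
grip_width: 0.449
grip_force: 0.0
```

Call:
play_rows --increments '[[[0.25, 0, 0, 0, 0, 0, -0.1], [0.5, -0.04, 0, 0, 0, 0, -0.1], [0.7, -0.06, 0, 0, 0, 0, -0.1], [0.9, -0.08, 0, 0, 0, 0, -0.1], [0.9, -0.08, 0, 0, 0, 0, -0.1], [0.9, -0.08, 0, 0, 0, 0, -0.1]]]'

```text
time: 9.15
position: [0.4204, 0.1377, 0.2522]
tool_rot: [1.876, 2.519, -0.001]
ft_force: [-0.3, -0.5, -0.6]
grip_width: 0.448
grip_force: 0.0
```

```bash
python3 - <<'E'
from h import *
im,c=snap("wrist","w4.png"); s=ctrl.get_state(); print(s["position"],s["tool_rot"],s["grip_width"])
print(proj(c,[[.4007,.2067,.101],[.4007,.2067,.055],[.4687,.2184,.101]]))
E
```

```text
[0.42061704 0.13705396 0.25219274] [ 1.87764648e+00  2.51789087e+00 -7.25906567e-04] 0.44798539457196085
[[313.80039567 102.99745007]
 [313.62411103 104.16392451]
 [416.7767195  116.10853838]]
```

View pics/w4.png

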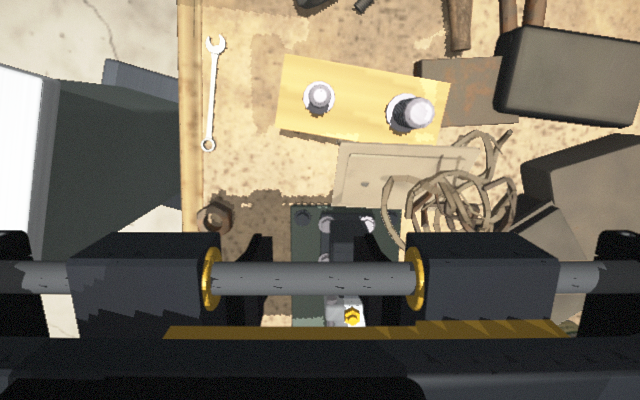

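The slim pin is at (318.5,95), almost directly below the camera, and the thick pin is to the right at (415,112).

```bash
python3 - <<'E'
from h import *
s=ctrl.get_state(); c=cam("wrist",s); im=cv2.imread("pics/w4.png"); hsv=cv2.cvtColor(im,cv2.COLOR_BGR2HSV)
m=((hsv[...,1]<45)).astype(np.uint8)
m[:70]=0;m[125:]=0;m[:,:290]=0;m[:,350:]=0
cs,_=cv2.findContours(m,0,2); k=max(cs,key=cv2.contourArea); (x,y),r=cv2.minEnclosingCircle(k); print(x,y,r,cv2.boundingRect(k))
print("collar",onplane(c,[(x,y)],.059), "top",onplane(c,[(318.5,95)],.101))
for p in (onplane(c,[(x,y)],.059)[0],onplane(c,[(318.5,95)],.101)[0]): print(totool(p,s))
E
```

```text
318.54998779296875 97.0 16.367828369140625 (303, 81, 32, 33)
collar [[0.4031202  0.21228183 0.059     ]] top [[0.40251588 0.21188199 0.101     ]]
[0.077252   0.00468296 0.19312951]
[0.07700666 0.00399121 0.15112967]
```

Call:
play_rows --increments '[[[0.25, 0.02, 0, 0, 0, 0, -0.1], [0.5, 0.043, 0, 0, 0, 0, -0.1], [0.77, 0.043, 0, 0, 0, 0, -0.1], [0.77, 0.043, 0, 0, 0, 0, -0.1], [0.77, 0.043, 0.2, 0, 0, 0, -0.1], [0.77, 0.043, 0.4, 0, 0, 0, -0.1]]]'

```text
time: 9.8
position: [0.4037, 0.2115, 0.212]
tool_rot: [1.879, 2.516, 0.001]
ft_force: [0.2, 0.1, 0.2]
grip_width: 0.449
grip_force: 0.0
```

Call:
play_rows --increments '[[[0, 0, 0.2, 0, 0, 0, -0.1], [0, 0, 0.4, 0, 0, 0, -0.1], [0, 0, 0.6, 0, 0, 0, -0.1], [0, 0, 0.78, 0, 0, 0, -0.1], [0, 0, 0.78, 0, 0, 0, -0.1]]]'

```text
time: 10.3
position: [0.4016, 0.2105, 0.1319]
tool_rot: [-1.878, -2.515, 0.007]
ft_force: [-0.9, -0.1, -0.2]
grip_width: 0.45
grip_force: 0.0
```

Call:
play_rows --increments '[[[0, 0, 0, 0, 0, 0, -1], [0, 0, 0, 0, 0, 0, -1], [0, 0, 0, 0, 0, 0, -1], [0, 0, 0, 0, 0, 0, -1], [0, 0, 0, 0, 0, 0, -1], [0, 0, 0, 0, 0, 0, -1], [0, 0, 0, 0, 0, 0, -1], [0, 0, 0, 0, 0, 0, -1]]]' --squeeze 25

```text
time: 11.1
position: [0.403, 0.2128, 0.1349]
tool_rot: [1.877, 2.518, 0.001]
ft_force: [-0.8, -0.8, 5.2]
grip_width: 0.166
grip_force: 25.0
```

Call:
play_rows --increments '[[[0, 0, -0.1, 0, 0, 0, -1], [0, 0, -0.2, 0, 0, 0, -1], [0, 0, -0.4, 0, 0, 0, -1], [0, 0, -0.6, 0, 0, 0, -1], [0, 0, -0.8, 0, 0, 0, -1], [0, 0, -1, 0, 0, 0, -1], [0, 0, -1, 0, 0, 0, -1], [0, 0, -1, 0, 0, 0, -1]]]'

```text
time: 11.9
position: [0.4025, 0.2127, 0.2343]
tool_rot: [1.877, 2.518, 0.0]
ft_force: [-0.2, -0.1, -0.8]
grip_width: 0.166
grip_force: 25.0
```

```bash
python3 - <<'E'
from h import *
s=ctrl.get_state(); print(s["position"],s["tool_rot"],s["ft_force"],s["torque"],s["grip_width"]*87,s["time"])
print(R.from_rotvec(s["tool_rot"]).as_matrix().round(4))
E
```

```text
[0.40253683 0.21271919 0.23434222] [1.87676159e+00 2.51805712e+00 3.20090139e-04] [-0.15913984 -0.13427009 -0.777333  ] [-0.05399622 -0.10813149  0.03670165] 14.426300311766553 11.9
[[-2.858e-01  9.583e-01  1.000e-03]
 [ 9.583e-01  2.858e-01 -5.000e-04]
 [-7.000e-04  8.000e-04 -1.000e+00]]
```

Call:
play_rows --increments '[[[0, 0, -0.25, 0, 0, 0, -1], [-0.2, 0, -0.25, 0, 0, 0, -1], [-0.45, 0.04, -0.25, 0, 0, 0, -1], [-0.7, 0.06, -0.25, 0, 0, 0, -1], [-0.95, 0.07, -0.25, 0, 0, 0, -1]]]'

```text
time: 12.4
position: [0.436, 0.1227, 0.2579]
tool_rot: [-1.876, -2.518, 0.002]
ft_force: [0.1, -0.3, -1.4]
grip_width: 0.16
grip_force: 25.0
```

Call:
play_rows --increments '[[[-0.25, 0.02, 0, 0, 0, 0, -1], [-0.5, 0.04, 0, 0, 0, 0, -1], [-0.75, 0.06, 0, 0, 0, 0, -1], [-0.95, 0.07, 0, 0, 0, 0, -1]]]'

```text
time: 12.8
position: [0.4699, 0.0331, 0.2576]
tool_rot: [-1.877, -2.516, 0.002]
ft_force: [-0.3, 0.1, -0.8]
grip_width: 0.158
grip_force: 25.0
```

Call:
play_rows --increments '[[[-0.25, 0.02, 0, 0, 0, 0, -1], [-0.5, 0.04, 0, 0, 0, 0, -1], [-0.75, 0.06, 0, 0, 0, 0, -1], [-0.95, 0.07, 0, 0, 0, 0, -1]]]'

```text
time: 13.2
position: [0.5038, -0.0558, 0.2576]
tool_rot: [-1.877, -2.516, 0.002]
ft_force: [-0.4, 0.4, -0.7]
grip_width: 0.161
grip_force: 25.0
```

Call:
play_rows --increments '[[[-0.25, 0.02, 0, 0, 0, 0, -1], [-0.5, 0.04, 0, 0, 0, 0, -1], [-0.75, 0.05, 0, 0, 0, 0, -1], [-0.97, 0.06, 0, 0, 0, 0, -1], [-0.97, 0.06, 0, 0, 0, 0, -1], [-0.97, 0.06, 0, 0, 0, 0, -1], [-0.97, 0.06, 0, 0, 0, 0, -1]]]'

```text
time: 13.9
position: [0.5376, -0.1444, 0.2591]
tool_rot: [-1.875, -2.52, -0.001]
ft_force: [0.2, 0.3, -0.8]
grip_width: 0.164
grip_force: 25.0
```

```bash
python3 - <<'E'
from h import *
ps=[]
import time
a,c=snap("top","t5.png"); w,cw=snap("wrist","w5.png"); s=ctrl.get_state(); print(s["position"],s["tool_rot"],s["ft_force"],s["torque"],s["time"])
print("F in tool",totool([.5377,-.1462,.0755],s))
print(proj(c,[[.5377,-.1462,.0755]]))
E
```

```text
[ 0.53760512 -0.14438098  0.25931684] [-1.87493048e+00 -2.52067911e+00 -6.38527706e-05] [-0.48550435 -0.3093885  -0.008456  ] [-0.01638665 -0.0876014  -0.01701087] 14.0
F in tool [-0.00178369 -0.00043101  0.18381671]
[[416.94657846 178.23337287]]
```

Call:
play_rows --increments '[[[-0.018, -0.004, 0.1, 0, 0, 0, -1], [-0.018, -0.004, 0.25, 0, 0, 0, -1], [-0.018, -0.004, 0.4, 0, 0, 0, -1], [-0.018, -0.004, 0.5, 0, 0, 0, -1], [-0.018, -0.004, 0.5, 0, 0, 0, -1], [-0.018, -0.004, 0.5, 0, 0, 0, -1]]]'

```text
time: 14.6
position: [0.5377, -0.1473, 0.2089]
tool_rot: [-1.877, -2.519, 0.0]
ft_force: [0.5, -1.0, -0.2]
grip_width: 0.165
grip_force: 25.0
```

Call:
play_rows --increments '[[[0, 0, 0.03, 0, 0, 0, -1], [0, 0, 0.05, 0, 0, 0, -1], [0, 0, 0.07, 0, 0, 0, -1], [0, 0, 0.09, 0, 0, 0, -1], [0, 0, 0.1, 0, 0, 0, -1], [0, 0, 0.1, 0, 0, 0, -1]]]'

```text
time: 15.2
position: [0.5377, -0.1474, 0.1991]
tool_rot: [-1.877, -2.519, 0.0]
ft_force: [-0.8, 0.7, -1.0]
grip_width: 0.168
grip_force: 25.0
```

```bash
python3 - <<'E'
from h import *
s=ctrl.get_state(); print(s["position"],s["ft_force"],s["torque"])
im,c=snap("wrist","w6.png"); print(proj(c,[[.5377,-.1462,.0755]]))
E
```

```text
[ 0.53766107 -0.14742955  0.1990684 ] [-0.77338418  0.69676385 -0.95631177] [ 0.03653706 -0.05459272  0.01776043]
[[313.06554756 218.26548045]]
```

Call:
play_rows --increments '[[[0.012, 0, 0, 0, 0, 0, -1], [0.012, 0, 0.015, 0, 0, 0, -1], [0.012, 0, 0.03, 0, 0, 0, -1], [0.012, 0, 0.03, 0, 0, 0, -1]]]'

```text
time: 15.65
position: [0.5372, -0.1463, 0.1959]
tool_rot: [-1.877, -2.519, 0.0]
ft_force: [0.2, 0.6, -1.1]
grip_width: 0.163
grip_force: 25.0
```

Call:
play_rows --increments '[[[0, 0, 0.015, 0, 0, 0, -1], [0, 0, 0.03, 0, 0, 0, -1], [0, 0, 0.03, 0, 0, 0, -1]]]'

```text
time: 15.95
position: [0.5372, -0.1463, 0.1929]
tool_rot: [-1.877, -2.519, 0.0]
ft_force: [0.4, 0.1, 0.0]
grip_width: 0.164
grip_force: 25.0
```

Call:
play_rows --increments '[[[0, 0, 0.015, 0, 0, 0, -1], [0, 0, 0.02, 0, 0, 0, -1], [0, 0, 0.02, 0, 0, 0, -1]]]'

```text
time: 16.25
position: [0.5373, -0.1463, 0.1911]
tool_rot: [-1.877, -2.519, 0.0]
ft_force: [-0.1, -0.6, -0.7]
grip_width: 0.166
grip_force: 25.0
```

The tip is inside the upper tine's bore with no contact. Now I'll carry the fork over towards the lug hole and feel downwards.

Call:
play_rows --increments '[[[0.004, 0.005, 0, 0, 0, 0, -1], [0.008, 0.01, 0, 0, 0, 0, -1], [0.012, 0.015, 0, 0, 0, 0, -1], [0.012, 0.015, 0, 0, 0, 0, -1]]]'

```text
time: 16.65
position: [0.5385, -0.145, 0.1913]
tool_rot: [1.877, 2.519, -0.001]
ft_force: [-0.9, -1.9, -0.9]
grip_width: 0.166
grip_force: 25.0
```

Call:
play_rows --increments '[[[0, 0, 0.01, 0, 0, 0, -1], [0, 0, 0.02, 0, 0, 0, -1], [0, 0, 0.02, 0, 0, 0, -1]]]'

```text
time: 16.95
position: [0.5385, -0.145, 0.1892]
tool_rot: [1.877, 2.519, -0.0]
ft_force: [0.4, -1.5, -0.8]
grip_width: 0.161
grip_force: 25.0
```

Call:
play_rows --increments '[[[0, 0, 0.01, 0, 0, 0, -1], [0, 0, 0.02, 0, 0, 0, -1], [0, 0, 0.02, 0, 0, 0, -1]]]'

```text
time: 17.25
position: [0.5385, -0.1448, 0.1871]
tool_rot: [1.877, 2.519, -0.0]
ft_force: [-0.0, -2.4, -0.6]
grip_width: 0.165
grip_force: 25.0
```

Call:
play_rows --increments '[[[0, 0, 0.01, 0, 0, 0, -1], [0, 0, 0.02, 0, 0, 0, -1], [0, 0, 0.03, 0, 0, 0, -1], [0, 0, 0.03, 0, 0, 0, -1]]]'

```text
time: 17.65
position: [0.5385, -0.1448, 0.1841]
tool_rot: [-1.877, -2.519, 0.0]
ft_force: [-0.4, -2.1, -0.8]
grip_width: 0.166
grip_force: 25.0
```

Call:
play_rows --increments '[[[0, 0, 0.01, 0, 0, 0, -1], [0, 0, 0.02, 0, 0, 0, -1], [0, 0, 0.03, 0, 0, 0, -1], [0, 0, 0.03, 0, 0, 0, -1]]]'

```text
time: 18.05
position: [0.5385, -0.1448, 0.1811]
tool_rot: [1.877, 2.519, -0.0]
ft_force: [0.5, -2.0, -0.6]
grip_width: 0.16
grip_force: 25.0
```

Call:
play_rows --increments '[[[0, 0, 0.01, 0, 0, 0, -1], [0, 0, 0.02, 0, 0, 0, -1], [0, 0, 0.03, 0, 0, 0, -1], [0, 0, 0.04, 0, 0, 0, -1], [0, 0, 0.04, 0, 0, 0, -1]]]'

```text
time: 18.55
position: [0.5385, -0.1447, 0.1771]
tool_rot: [-1.877, -2.519, 0.0]
ft_force: [0.4, -2.5, -0.9]
grip_width: 0.166
grip_force: 25.0
```

Call:
play_rows --increments '[[[0, 0, 0.01, 0, 0, 0, -1], [0, 0, 0.02, 0, 0, 0, -1], [0, 0, 0.03, 0, 0, 0, -1], [0, 0, 0.03, 0, 0, 0, -1]]]'

```text
time: 18.95
position: [0.5385, -0.1447, 0.174]
tool_rot: [-1.877, -2.519, -0.0]
ft_force: [-0.3, -0.9, -1.1]
grip_width: 0.164
grip_force: 25.0
```

Call:
play_rows --increments '[[[0, 0, 0.01, 0, 0, 0, -1], [0, 0, 0.02, 0, 0, 0, -1], [0, 0, 0.03, 0, 0, 0, -1], [0, 0, 0.03, 0, 0, 0, -1]]]'

```text
time: 19.35
position: [0.5385, -0.1447, 0.171]
tool_rot: [-1.877, -2.519, 0.0]
ft_force: [-0.4, -1.8, -1.3]
grip_width: 0.166
grip_force: 25.0
```

Call:
play_rows --increments '[[[0, 0, 0.02, 0, 0, 0, -1], [0, 0, 0.04, 0, 0, 0, -1], [0, 0, 0.06, 0, 0, 0, -1], [0, 0, 0.06, 0, 0, 0, -1]]]'

```text
time: 19.75
position: [0.5384, -0.1446, 0.1648]
tool_rot: [-1.877, -2.519, -0.0]
ft_force: [0.7, -1.9, -1.3]
grip_width: 0.162
grip_force: 25.0
```

Call:
play_rows --increments '[[[0, 0, 0.02, 0, 0, 0, -1], [0, 0, 0.04, 0, 0, 0, -1], [0, 0, 0.06, 0, 0, 0, -1], [0, 0, 0.06, 0, 0, 0, -1]]]'

```text
time: 20.15
position: [0.5384, -0.1446, 0.1588]
tool_rot: [-1.877, -2.519, 0.0]
ft_force: [0.2, -1.9, -1.3]
grip_width: 0.164
grip_force: 25.0
```

Call:
play_rows --increments '[[[0, 0, 0.01, 0, 0, 0, -1], [0, 0, 0.02, 0, 0, 0, -1], [0, 0, 0.03, 0, 0, 0, -1], [0, 0, 0.03, 0, 0, 0, -1]]]'

```text
time: 20.55
position: [0.5385, -0.1447, 0.1561]
tool_rot: [-1.877, -2.519, 0.0]
ft_force: [0.8, -1.8, -1.8]
grip_width: 0.165
grip_force: 25.0
```

Nearly home, so 0.5 mm steps from here until the collar is felt.

Call:
play_rows --increments '[[[0, 0, 0.005, 0, 0, 0, -1], [0, 0, 0.01, 0, 0, 0, -1], [0, 0, 0.01, 0, 0, 0, -1]]]'

```text
time: 20.85
position: [0.5386, -0.1447, 0.1554]
tool_rot: [1.877, 2.519, -0.0]
ft_force: [-0.0, -1.2, 0.3]
grip_width: 0.162
grip_force: 25.0
```

Call:
play_rows --increments '[[[0, 0, 0.005, 0, 0, 0, -1], [0, 0, 0.005, 0, 0, 0, -1]]]'

```text
time: 21.05
position: [0.5389, -0.1447, 0.1553]
tool_rot: [1.877, 2.518, 0.001]
ft_force: [-0.3, -1.2, 3.8]
grip_width: 0.165
grip_force: 25.0
```

Call:
play_rows --increments '[[[0, 0, 0.005, 0, 0, 0, -1], [0, 0, 0.005, 0, 0, 0, -1]]]'

```text
time: 21.25
position: [0.5393, -0.1445, 0.1553]
tool_rot: [1.876, 2.518, 0.001]
ft_force: [-0.4, -1.8, 6.3]
grip_width: 0.165
grip_force: 25.0
```

The collar is seated: z stopped at 0.155 and the force rose to 6 N. I'll release, back off and check.

Call:
play_rows --increments '[[[0, 0, -0.005, 0, 0, 0, -0.1], [0, 0, -0.005, 0, 0, 0, -0.1], [0, 0, -0.005, 0, 0, 0, -0.1], [0, 0, -0.005, 0, 0, 0, -0.1], [0, 0, -0.1, 0, 0, 0, -0.1], [0, 0, -0.3, 0, 0, 0, -0.1], [0, 0, -0.6, 0, 0, 0, -0.1], [0, 0, -0.9, 0, 0, 0, -0.1]]]'

```text
time: 22.05
position: [0.5383, -0.1445, 0.2455]
tool_rot: [-1.877, -2.519, -0.0]
ft_force: [1.2, -0.6, 0.9]
grip_width: 0.448
grip_force: 0.0
```

Call:
play_rows --increments '[[[-0.2, 0, 0, 0, 0, 0, -0.1], [-0.5, 0, 0, 0, 0, 0, -0.1], [-0.7, 0, 0, 0, 0, 0, -0.1], [-0.7, 0, 0, 0, 0, 0, -0.1], [-0.7, 0, 0, 0, 0, 0, -0.1]]]'

```text
time: 22.55
position: [0.5582, -0.212, 0.2434]
tool_rot: [-1.877, -2.516, -0.001]
ft_force: [-0.1, 0.0, -0.1]
grip_width: 0.448
grip_force: 0.0
```

```bash
python3 - <<'E'
from h import *
w,c=snap("wrist","w7.png"); t,_=snap("scene","s7.png")
x,y=proj(c,[[.5386,-.1446,.0755]])[0].astype(int); print(x,y, proj(c,[[.5386,-.1446,z] for z in (.0755,.1215)]), ctrl.get_state()["ft_force"])
a=cv2.resize(w[max(0,y-70):max(0,y-70)+140,x-70:x+70],(400,400),interpolation=2)
b=cv2.resize(t[130:210,290:370],(400,400),interpolation=2)
cv2.imwrite("pics/c7.png",np.hstack([a,b]))
E
```

```text
313 106 [[313.17401696 106.61313371]
 [313.19316391 105.56641732]] [0.02934063 0.14699744 0.10656687]
```

View pics/c7.png

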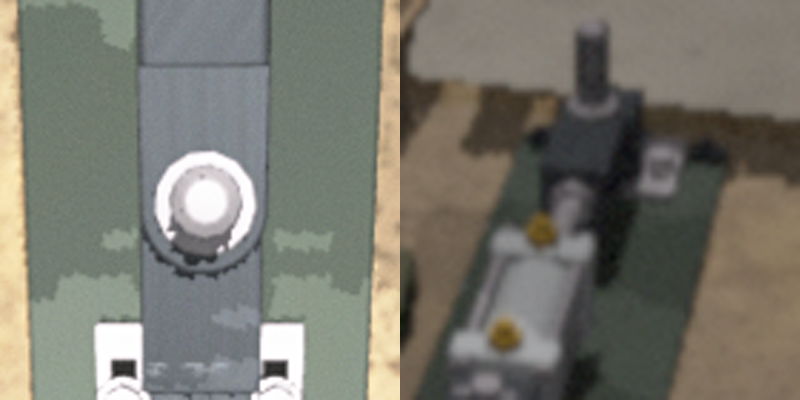

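The pin stands upright with its collar flat on the fork, fork and lug in line, and the gripper clear.

```bash
python3 -c "
from bench import ctrl
print(ctrl.close_job())"
```

```text
the job is handed in; nothing more can be done
None
```

The slim pin is home through fork, lug and fork with its collar seated on the fork, the gripper was clear of everything, and the job was handed in at about 23 s of the 72 s allowed; no verdict was returned.

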